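# Cap a tube rack with the treadle press

### The arm

A 6-joint arm with a two-finger parallel gripper is mounted at the origin on the work surface. World frame = base frame: x ahead of the robot, y to its left, z up, the work surface at z = 0. Lengths are in m, angles in rad, forces in N, time in s.
With the tool pointing down it reaches from about 0.35 to 0.975 m from the base axis. Payload 4.9 kg.
Tool frame: the origin (TCP) lies on the centre line of the jaws, within the pads' length; the fingertips stand 19 mm ahead of it and the grasp point (between the pads) is the TCP; z points along the fingers, y is the line along which they close (so a half turn about z gives the same grasp; the last joint's range is limited). The gripper opens to 85 mm and grips with 20 to 120 N. Pads are 22 mm wide; open, the fingers measure 114 mm over their backs; the gripper's body (76 mm by 85 mm) begins 54 mm behind the grasp point. The pads swing forward as they close: fully open they stand 13 mm farther back than shut.
Start: joints at [1.215, 0.053, 1.613, -0, 1.476, -0.119], TCP at [0.147, 0.608, 0.25] pointing down, gripper open.
Joint ranges: [-3.01, 3.01], [-1.01, 2.22], [0.06, 2.58], [-1.02, 4.17], [0.09, 2.62], [-3.14, 3.14]. Speed limits (rad/s): [2.57, 2.57, 3.14, 3.14, 3.14, 3.14].

### API

Orientations are given as a unit quaternion [w, x, y, z].
In Python, from plant import state, grab_frame, ticket, spotter gives the robot as it stands.
- The arm moves only by the tool apply_moves, never from a script. Its argument "series" is a list of rows, each an object of numbers: "jaw": the closure, from 0 (fully open) to 1 (shut); "dx", "dy", "dz": the shift along the tool's x, y, z in mm; "turn": the turn about the tool's z in rad. A call has 1 to 5 rows; each row is the pose to reach, as a shift and turn from the pose commanded when the call began, along the tool's axes at that moment; what a row does not reach only later rows make up. A row lasts 1/12 s, in which the tool goes at most 41.7 mm and 7.16 degrees, less where a joint would pass 70% of its speed; a pose out of reach is approached as far as the arm can. A call with a gripper value outside its range is refused whole. The fingers move at their own pace and stop on an object; the grip force is fixed at half the most. Time passes only in rows, so rows that repeat a pose let the fingers close. It gives the time, the measured TCP pose, the force, the opening and the grip force at its end, in the units of the state.
- state(): the state, without advancing time (a new reading comes with each control period).
- grab_frame(name): name is "scene" or "top" or "wrist"; returns a dict with "pixels" (400x640x3 uint8, red, green, blue), "mtx" (3x3 intrinsics, pixels), "camera_from_world" (4x4, takes a point from world to camera coordinates). Camera axes: x right, y down, z forward; pixel columns grow to the right and rows downward; lengths in m; the calibration is good to about 2 mm. A picture is of the moment at which its call begins. There is no depth.
- ticket.job_done(): hands the job in; it is judged then, once.
Trained networks look in a picture, given as the dict that the camera call returned (one of the last four; its "shot" number tells which), for a name from the list of things; names that differ only in an ending like _2 or _b are one class to them, and where a whole thing is asked for, a point or a joint stands for the part that bears it (a point fixed in the world has none). Each returns a list of dicts, best first, with "conf" (0 to 1); they miss things now and then, are a little off and sometimes report something else, mostly with a low value. They report only what shows in the picture. A call takes as long as a camera call. They do not tell look-alikes from the thing itself.
- spotter.outline_of(picture, target): "region" (400x640 bool, what is visible of it) and "extent" ([left, top, right, bottom] in pixels, round what is visible of it).
The state is a dict: "time": time; "joint_pos": joint angles; "joint_vel": joint speeds; "joint_efforts": joint torques, N m; "tool_pos": TCP position; "tool_rot": TCP orientation; "contact_force": force on the tool from outside, world axes, zero at the start; "ft_torque": the same for the moment, N m; "gripper_width": opening from 0.0 (shut) to 1.0 (fully open); "grasp_force": force on a finger pad.
Only numpy, scipy, OpenCV 4.12 (cv2) and the standard library are available. Lean on these libraries where they do the work, as an engineer would, in place of code of your own. Each camera call takes 0.05 s, during which the arm holds its last target. There are 200 camera calls.

### The job

Close the caps on the tube rack with the bench press: slide the rack along its lane until it is fully home against the end stop, then push the treadle all the way down to its stop and hold it there for about a second, so that the platen seats the cap strip. Then let the treadle come back up, leaving the rack home in the press with its caps seated, and do not disturb the bottle, tip box and timer standing around.

Things in the scene. Friction and masses are not known exactly. Their poses are not given: they have to be found in the camera images.
- press: White bench-top capping press, fixed. Origin on the bench, under the rack's middle when the rack is home. Lane along its y: floor 12 mm up, between aluminium guide rails 64 mm apart (tops 26 mm up, y -180 to +90 mm), open at -y, closed at +y by an end stop. Column at x -75 to -45, y -7 to +57 mm carries a head over the lane (top 183 mm up). The treadle sticks out from the column to -x.
- pedal (a joint): Treadle of the press: sprung steel plate 115 mm long, 66 mm wide, with a ribbed black rubber pad, going to -x from a hinge axis parallel to the press's y at x -90, y +25, z +32 mm of the press. In rad: 0 = up (rising 0.35 rad towards its free end), 0.33 = down at its stop (nearly level). Needs about 16 N on the pad at the stop while seating caps; springs back up by itself.
- pedal_pad (a point): Point on the top surface of the treadle's rubber pad, in the middle of its width, 80 mm from the hinge axis; moves with the treadle (about 26 mm down over the full travel). The pad reaches about 31 mm either side of it across, 33 mm towards the free end and 37 mm towards the hinge.
- rack: Loose white tube rack, block 60 mm (x) by 130 mm (y) by 45 mm high, about 0.3 kg; origin at the centre of its underside. It lies in the lane, axes parallel to the press's. Home: +y end on the end stop, origin at x 0, y 0 of the press. Tubes in its +y part carry the cap strip; its -y part (50 mm) is bare with empty holes; push it on its -y end face.
- caps (a joint): Grey strip of eight caps, 46 by 72 mm, centred 25 mm towards +y from the rack's origin. Value in m: 0 = caps standing loose on the tubes (their tops 63 mm above the rack's underside), 0.008 = fully seated (55 mm). A friction of about 5 N keeps them where they are.
- bottle: Bystander: closed bottle, 56 mm diameter, 120 mm tall, origin at the centre of its underside.
- tipbox: Bystander: clear open box of pipette tips, 90 by 120 mm, 45 mm high, origin at the centre of its underside.
- timer: Bystander: white dial timer on a foot, 68 mm wide, 78 mm high, 60 mm deep at most; origin at the centre of its underside.
- lane_end (a point): Middle of the end stop's face, which the rack's +y end touches when home: at x 0, y +65 mm, z 32 mm in the press frame. The stop is 64 mm wide, its top 52 mm above the bench.
- platen_mid (a point): Middle of the underside of the steel platen (54 mm in x by 78 mm in y) that hangs under the head at x 0, y +25 mm of the press. 95 mm above the bench when up; the treadle drives it 28 mm down onto the caps.
Not all that is in view belongs to the job. What is shaped like the rack but green, orange or yellow is not meant.

How it is judged:
On the way, in this order (a step that is already met when the one before it is completed fails the run):
1. the rack is fully home (within 4 mm of the end stop) with the caps not yet pressed and the treadle up (y of rack in the frame of press above -0.004 m and value of joint caps below 0.003 m and value of joint pedal below 0.05 rad), for 0.2 s.
2. the treadle is held down at its stop with the rack home and the caps seated (y of rack in the frame of press above -0.005 m and value of joint pedal above 0.305 rad and value of joint caps above 0.006 m), for 0.5 s.
At the end, for the whole second after the job is handed in: The rack rests level in the lane within 5 mm of the end stop, its caps are seated (at least 6 of 8 mm down), and the treadle is up again (below 0.05 rad) (y of rack in the frame of press above -0.005 m and angle between rack's own z axis and vertical below 0.05 rad and linear speed of rack below 0.02 m/s and value of joint caps above 0.006 m and value of joint pedal below 0.05 rad); the robot touches nothing.
It fails at once if the bottle is displaced by more than 30 mm or tipped (distance of bottle from where it was at the start of the episode above 0.03 m or angle between bottle's own z axis and vertical above 0.4 rad).
It fails at once if the tip box is displaced by more than 30 mm or tipped (distance of tipbox from where it was at the start of the episode above 0.03 m or angle between tipbox's own z axis and vertical above 0.4 rad).
It fails at once if the timer is displaced by more than 30 mm or tipped (distance of timer from where it was at the start of the episode above 0.03 m or angle between timer's own z axis and vertical above 0.4 rad).
It also fails if it takes over 51 s, if anything falls off the work surface, if the arm or the gripper's body presses on something with over 40 N, if the wrist force passes 120 N, or if a joint passes its speed limit or range.

## Working session

There is one attempt and no reset: what is moved stays moved. The work goes in short steps, Python scripts to look and compute and a tool call to move; the robot and the scene stay as the last step left them, time stands still between calls to the robot, and variables do not carry over. Pictures are saved under pics/ and viewed, at most 10 in all, crops included, and the job is handed in when it is done.

Besides the shell and the picture viewer there is one more tool, called after "Emit:" by a JSON object that holds its "fn" and its "kwargs". apply_moves: Moves the arm, as the interface text tells. Its arguments: {"type":"object","properties":{"series":{"type":"array","items":{"type":"object","properties":{"jaw":{"type":"number"},"dx":{"type":"number"},"dy":{"type":"number"},"dz":{"type":"number"},"turn":{"type":"number"}}}}},"required":["series"]}

```bash
mkdir -p pics; python3 - <<'E'
from plant import state, grab_frame, ticket, spotter
import cv2, numpy as np
s=state(); print(s['time'],s['tool_pos'],s['tool_rot'])
for n in('scene','top'):
    f=grab_frame(n); cv2.imwrite(f'pics/{n}0.png',f['pixels'][:,:,::-1])
    print(n,f['mtx'].tolist(),np.round(f['camera_from_world'],4).tolist())
    for t in('press','rack','pedal','pedal_pad','caps','bottle','tipbox','timer'):
        print(t,[(round(d['conf'],2),list(map(int,d['extent']))) for d in spotter.outline_of(f,t)])
E
```

```text
0.0 [0.14640322 0.60699723 0.24903297] [-2.50303917e-04  1.18105711e-01  9.93000458e-01 -1.03389373e-03]
scene [[391.17446471111856, 0.0, 325.34531421324107], [0.0, 391.17446471111856, 195.71627323828343], [0.0, 0.0, 1.0]] [[0.3088, 0.9511, 0.0075, -0.293], [0.6803, -0.2153, -0.7006, -0.2842], [-0.6648, 0.2214, -0.7135, 1.2186], [0.0, 0.0, 0.0, 1.0]]
press [(0.62, [247, 163, 393, 320])]
rack [(0.94, [442, 202, 512, 245]), (0.83, [279, 230, 348, 289]), (0.6, [193, 164, 255, 209]), (0.59, [153, 259, 202, 341])]
pedal [(0.91, [284, 170, 315, 217])]
pedal_pad [(0.58, [286, 168, 315, 216])]
caps [(0.97, [302, 224, 347, 260]), (0.9, [214, 168, 246, 187]), (0.62, [161, 261, 195, 301]), (0.59, [451, 201, 485, 222])]
bottle [(0.62, [406, 221, 437, 273])]
tipbox [(0.65, [354, 158, 415, 212])]
timer [(0.67, [232, 205, 266, 246])]
top [[381.8598965208975, 0.0, 308.9309235058635], [0.0, 381.8598965208975, 199.74068707922152], [0.0, 0.0, 1.0]] [[0.0019, -1.0, 0.0059, 0.1315], [-0.9897, -0.0027, -0.1429, 0.5859], [0.1429, -0.0056, -0.9897, 0.9087], [0.0, 0.0, 0.0, 1.0]]
press [(0.86, [269, 142, 386, 266])]
rack [(0.75, [366, 258, 421, 314]), (0.72, [163, 145, 218, 190]), (0.67, [415, 140, 451, 195])]
pedal [(0.79, [300, 211, 338, 261])]
pedal_pad [(0.68, [300, 214, 337, 261])]
caps [(0.98, [373, 264, 403, 294]), (0.83, [316, 159, 341, 181]), (0.74, [425, 161, 447, 191]), (0.66, [180, 153, 217, 178])]
bottle [(0.76, [241, 137, 265, 165]), (0.48, [298, 212, 337, 261])]
tipbox [(0.81, [214, 211, 270, 257])]
timer [(0.86, [365, 211, 393, 228]), (0.38, [216, 215, 272, 260])]
```

View pics/scene0.png

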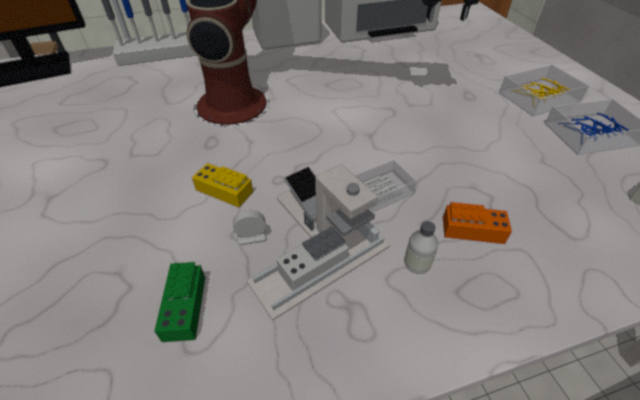

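View pics/top0.png

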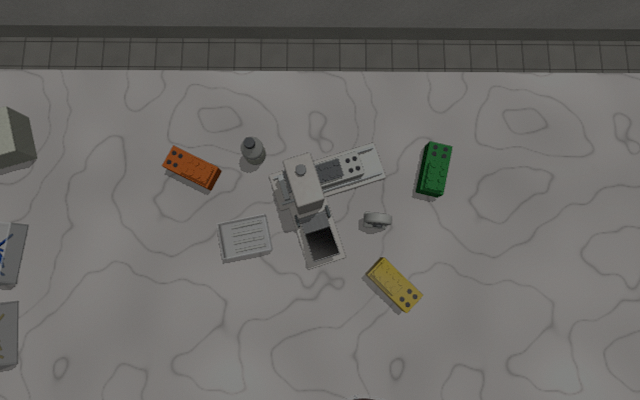

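In view: the white rack in the press at scene (313,260) / top (340,170). Look-alikes are orange at (477,223) scene, yellow (223,184) and green (180,300). I choose the white one in the press and will check it in close crops.

```bash
python3 - <<'E'
import cv2
a=cv2.imread('pics/scene0.png')[155:320,235:400]; b=cv2.imread('pics/top0.png')[135:270,260:395]
cv2.imwrite('pics/sc.png',cv2.resize(a,(594,594),interpolation=cv2.INTER_CUBIC))
b=cv2.convertScaleAbs(b,alpha=1.5)
cv2.imwrite('pics/tc.png',cv2.resize(b,(594,594),interpolation=cv2.INTER_CUBIC))
E
```

```text
(no output)
```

View pics/sc.png

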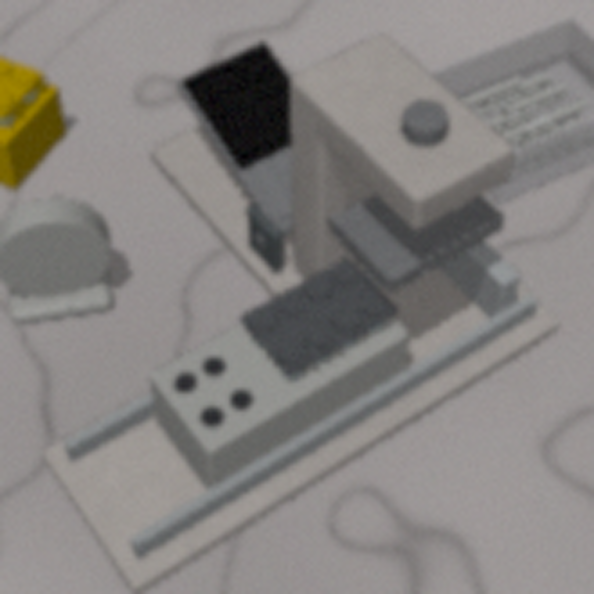

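View pics/tc.png

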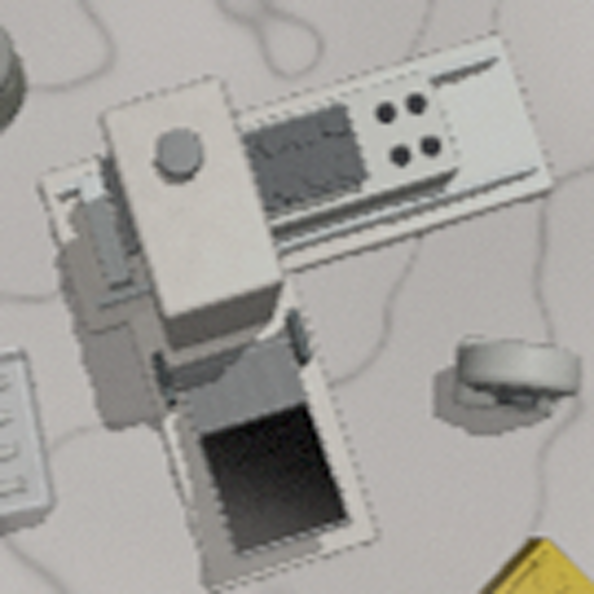

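The crops show the white rack with the grey caps and four bare holes towards the open lane end (scene crop (210,390)). The head is at (410,130), the treadle pad at (240,105), and the timer beside the lane at (55,260). Next I fit the press pose from the corner pixels.

```bash
cat > fit.py <<'E'
from plant import state, grab_frame
import numpy as np
from scipy.optimize import least_squares
from scipy.spatial.transform import Rotation as R
F={n:grab_frame(n) for n in('scene','top')}
c,s=np.cos(.35),np.sin(.35)
def pad(d,y,h=.005): return [-.09-d*c-h*s,y,.032+d*s+h*c]
S=(235,155,3.6,'scene');T=(260,135,4.4,'top')
A=[(S,[.035,-.18,.026],0,138,548),(S,[-.035,-.18,.026],0,72,450),(S,[.035,.09,.026],0,534,303),
(S,pad(.113,-.006),0,183,85),(S,pad(.113,.056),0,265,43),(S,pad(.043,-.006),0,245,167),
(S,[-.03,-.065,.057],1,153,382),(S,[.03,-.065,.057],1,207,455),
(T,pad(.113,-.006),0,345,517),(T,pad(.113,.056),0,240,552),(T,pad(.043,-.006),0,305,404),(T,pad(.043,.056),0,203,436),
(T,[.03,-.065,.057],1,437,72),(T,[-.03,-.065,.057],1,457,168),(T,[.035,-.18,.026],0,497,60),(T,[-.035,-.18,.026],0,535,170)]
def W(v,p,r=0):
    p=np.array(p,float)+[0,r*v[3],0]; return R.from_euler('z',v[2]).apply(p)+[v[0],v[1],0]
def proj(n,p):
    f=F[n];q=f['camera_from_world']@[*p,1];u=f['mtx']@q[:3];return u[:2]/u[2]
def res(v): return np.ravel([proj(k[3],W(v,p,r))-[k[0]+(x+.5)/k[2]-.5,k[1]+(y+.5)/k[2]-.5] for k,p,r,x,y in A])
r=least_squares(res,[.55,.1,.25,-.07],loss='soft_l1'); v=r.x
print(v.round(4)); print(res(v).reshape(-1,2).round(1).tolist()); np.save('v.npy',v)
st=state();M=R.from_quat(np.roll(st['tool_rot'],-1)).as_matrix();print(st['time'],M.round(3).tolist())
for n,p in dict(push=[0,-.09+v[3],.045],home=[0,-.078,.045],pad=pad(.08,.025)).items(): print(n,W(v,p).round(4))
E
python3 fit.py
```

```text
[ 0.6422  0.1301  0.3059 -0.0652]
[[-1.2, -0.3], [-1.3, -0.3], [1.0, -0.1], [-0.4, -1.0], [-0.2, 0.2], [-1.2, 1.1], [-1.3, -1.6], [0.6, 0.5], [-0.2, 0.4], [-1.4, 0.5], [-0.2, 0.2], [-1.3, 0.6], [-2.7, -1.3], [0.5, -0.6], [-0.2, -2.6], [-0.0, -2.4]]
1.0 [[-0.972, 0.235, 0.0], [0.235, 0.972, 0.0], [-0.0, 0.0, -1.0]]
push [ 0.6889 -0.0179  0.045 ]
home [0.6656 0.0557 0.045 ]
pad [0.4755 0.1037 0.0641]
```

Emit:
{"fn": "apply_moves", "kwargs": {"series": [{"jaw": 1, "dx": -32, "dy": -23, "turn": -0.11}, {"jaw": 1, "dx": -65, "dy": -47, "turn": -0.22}, {"jaw": 1, "dx": -97, "dy": -70, "turn": -0.33}, {"jaw": 1, "dx": -130, "dy": -93, "turn": -0.44}, {"jaw": 1, "dx": -162, "dy": -117, "turn": -0.543}]}}

```text
invalid input at $.series[0]: expected keys jaw, dx, dy, dz, turn
```

```bash
cat > d.py <<'E'
import sys,numpy as np
from plant import state
from scipy.spatial.transform import Rotation as R
v=np.load('v.npy');st=state();M=R.from_quat(np.roll(st['tool_rot'],-1)).as_matrix()
p=np.array(eval(sys.argv[1]));Z=R.from_euler('z',v[2])
w=Z.apply(p)+[v[0],v[1],0]
print('t',st['time'],'tool in press',(Z.inv().apply(st['tool_pos']-[v[0],v[1],0])*1e3).round(1),'yaw-y',(Z.inv().apply(M[:,1])).round(3))
print('tool delta mm',(M.T@(w-st['tool_pos'])*1e3).round(1),'F',np.round(st['contact_force'],1),'wid',st['gripper_width'])
E
python3 d.py "[0,-.165,.25]"
```

```text
t 1.0 tool in press [-328.8  604.5  250.3] yaw-y [0.516 0.856 0.   ]
tool delta mm [-6.789e+02 -4.892e+02  3.000e-01] F [ 0.4  0.3 -1.1] wid 1.001337850061287
```

Emit:
{"fn": "apply_moves", "kwargs": {"series": [{"jaw": 1, "dx": -32, "dy": -23, "dz": 0, "turn": -0.11}, {"jaw": 1, "dx": -65, "dy": -47, "dz": 0, "turn": -0.22}, {"jaw": 1, "dx": -97, "dy": -70, "dz": 0, "turn": -0.33}, {"jaw": 1, "dx": -130, "dy": -93, "dz": 0, "turn": -0.44}, {"jaw": 1, "dx": -162, "dy": -117, "dz": 0, "turn": -0.543}]}}

```text
time: 1.42
tool_pos: [0.2775, 0.4544, 0.2504]
tool_rot: [0.0, -0.156, 0.988, 0.0]
contact_force: [1.1, 0.0, 0.2]
gripper_width: 0.294
grasp_force: 0.0
```

```bash
python3 d.py "[0,-.165,.25]"
```

```text
t 1.4167 tool in press [-250.1  419.1  250.4] yaw-y [-0.006  1.     0.   ]
tool delta mm [-2.464e+02 -5.857e+02  4.000e-01] F [1.1 0.  0.2] wid 0.2939519846472958
```

Emit:
{"fn": "apply_moves", "kwargs": {"series": [{"jaw": 1, "dx": -16, "dy": -38, "dz": 0, "turn": 0}, {"jaw": 1, "dx": -32, "dy": -76, "dz": 0, "turn": 0}, {"jaw": 1, "dx": -48, "dy": -114, "dz": 0, "turn": 0}, {"jaw": 1, "dx": -64, "dy": -152, "dz": 0, "turn": 0}, {"jaw": 1, "dx": -80, "dy": -190, "dz": 0, "turn": 0}]}}

```text
time: 1.83
tool_pos: [0.4111, 0.2971, 0.2507]
tool_rot: [0.0, -0.153, 0.988, 0.0]
contact_force: [1.0, 0.8, 0.9]
gripper_width: -0.001
grasp_force: 0.0
```

Emit:
{"fn": "apply_moves", "kwargs": {"series": [{"jaw": 1, "dx": -16, "dy": -38, "dz": 0, "turn": 0}, {"jaw": 1, "dx": -32, "dy": -76, "dz": 0, "turn": 0}, {"jaw": 1, "dx": -48, "dy": -114, "dz": 0, "turn": 0}, {"jaw": 1, "dx": -64, "dy": -152, "dz": 0, "turn": 0}, {"jaw": 1, "dx": -80, "dy": -190, "dz": 0, "turn": 0}]}}

```text
time: 2.25
tool_pos: [0.5448, 0.1398, 0.2506]
tool_rot: [0.0, -0.152, 0.988, 0.0]
contact_force: [0.5, -0.3, -0.2]
gripper_width: 0.0
grasp_force: 0.0
```

Emit:
{"fn": "apply_moves", "kwargs": {"series": [{"jaw": 1, "dx": -16, "dy": -38, "dz": 0, "turn": 0}, {"jaw": 1, "dx": -32, "dy": -76, "dz": 0, "turn": 0}, {"jaw": 1, "dx": -48, "dy": -114, "dz": 0, "turn": 0}, {"jaw": 1, "dx": -64, "dy": -152, "dz": 0, "turn": 0}, {"jaw": 1, "dx": -80, "dy": -190, "dz": 0, "turn": 0}]}}

```text
time: 2.67
tool_pos: [0.6784, -0.0172, 0.2503]
tool_rot: [0.0, -0.152, 0.988, 0.0]
contact_force: [0.2, 0.0, 0.3]
gripper_width: -0.004
grasp_force: 0.0
```

```bash
python3 d.py "[0,-.167,.25]"
```

```text
t 2.6667 tool in press [  -9.8 -151.4  250.3] yaw-y [-0.  1.  0.]
tool delta mm [ -9.8 -15.7   0.3] F [0.2 0.  0.3] wid -0.0037772597026223954
```

Emit:
{"fn": "apply_moves", "kwargs": {"series": [{"jaw": 1, "dx": -10, "dy": -17, "dz": 30, "turn": 0}, {"jaw": 1, "dx": -10, "dy": -17, "dz": 65, "turn": 0}, {"jaw": 1, "dx": -10, "dy": -17, "dz": 100, "turn": 0}, {"jaw": 1, "dx": -10, "dy": -17, "dz": 140, "turn": 0}, {"jaw": 1, "dx": -10, "dy": -17, "dz": 140, "turn": 0}]}}

```text
time: 3.08
tool_pos: [0.6859, -0.028, 0.0996]
tool_rot: [-0.008, -0.152, 0.988, 0.003]
contact_force: [-2.3, 0.2, -2.4]
gripper_width: -0.002
grasp_force: 0.0
```

```bash
python3 - <<'E'
from plant import grab_frame
import cv2
a=grab_frame('scene')['pixels'][150:320,225:425,::-1]
b=grab_frame('wrist')['pixels'][:,:,::-1]
cv2.imwrite('pics/c1.png',cv2.hconcat([cv2.resize(a,(400,340)),cv2.resize(b,(400,250)).copy() if 0 else cv2.copyMakeBorder(cv2.resize(b,(400,250)),0,90,0,0,0)]))
E
python3 d.py "[0,-.167,.043]"
```

```text
t 3.1833 tool in press [  -1.4 -165.7  108.6] yaw-y [-0.     1.     0.002]
tool delta mm [-1.7 -1.4 65.6] F [ 1.  -0.1  0.3] wid 0.0048159971839015015
```

View pics/c1.png

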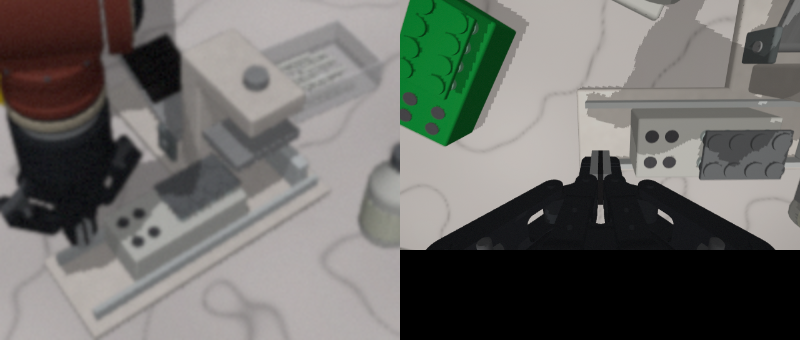

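Scene half: fingertips at (85,235), in the lane behind the rack. Wrist half: shut fingers at (600,165), just left of the rack end at (632,140). I'm backing off a bit more and descending.

Emit:
{"fn": "apply_moves", "kwargs": {"series": [{"jaw": 1, "dx": -1, "dy": -5, "dz": 15, "turn": 0}, {"jaw": 1, "dx": -1, "dy": -5, "dz": 30, "turn": 0}, {"jaw": 1, "dx": -1, "dy": -5, "dz": 45, "turn": 0}, {"jaw": 1, "dx": -1, "dy": -5, "dz": 62, "turn": 0}, {"jaw": 1, "dx": -1, "dy": -5, "dz": 62, "turn": 0}]}}

```text
time: 3.6
tool_pos: [0.6918, -0.0326, 0.0439]
tool_rot: [-0.003, -0.152, 0.988, 0.001]
contact_force: [-0.5, 0.3, -0.5]
gripper_width: 0.003
grasp_force: 0.0
```

Emit:
{"fn": "apply_moves", "kwargs": {"series": [{"jaw": 1, "dx": 0, "dy": 5, "dz": 0, "turn": 0}, {"jaw": 1, "dx": 0, "dy": 10, "dz": 0, "turn": 0}, {"jaw": 1, "dx": 0, "dy": 15, "dz": 0, "turn": 0}, {"jaw": 1, "dx": 0, "dy": 20, "dz": 0, "turn": 0}, {"jaw": 1, "dx": 0, "dy": 25, "dz": 0, "turn": 0}]}}

```text
time: 4.02
tool_pos: [0.6874, -0.0085, 0.0495]
tool_rot: [0.001, -0.153, 0.988, -0.0]
contact_force: [0.6, 0.3, -0.0]
gripper_width: 0.0
grasp_force: 0.0
```

```bash
python3 d.py "[0,-.08,.048]"
```

```text
t 4.0167 tool in press [   1.4 -145.7   49.5] yaw-y [-0.001  1.    -0.001]
tool delta mm [ 1.4 65.8  1.5] F [ 0.6  0.3 -0. ] wid 0.0003001464192817326
```

Emit:
{"fn": "apply_moves", "kwargs": {"series": [{"jaw": 1, "dx": 1, "dy": 8, "dz": 1, "turn": 0}, {"jaw": 1, "dx": 1, "dy": 16, "dz": 1, "turn": 0}, {"jaw": 1, "dx": 1, "dy": 24, "dz": 1, "turn": 0}, {"jaw": 1, "dx": 1, "dy": 32, "dz": 1, "turn": 0}, {"jaw": 1, "dx": 1, "dy": 40, "dz": 1, "turn": 0}]}}

```text
time: 4.43
tool_pos: [0.674, 0.0292, 0.0479]
tool_rot: [0.0, -0.153, 0.988, -0.0]
contact_force: [1.5, -2.9, 3.0]
gripper_width: 0.001
grasp_force: 1.8
```

Emit:
{"fn": "apply_moves", "kwargs": {"series": [{"jaw": 1, "dx": 0, "dy": 3, "dz": 0, "turn": 0}, {"jaw": 1, "dx": 0, "dy": 6, "dz": 0, "turn": 0}, {"jaw": 1, "dx": 0, "dy": 9, "dz": 0, "turn": 0}, {"jaw": 1, "dx": 0, "dy": 12, "dz": 0, "turn": 0}, {"jaw": 1, "dx": 0, "dy": 15, "dz": 0, "turn": 0}]}}

```text
time: 4.85
tool_pos: [0.6693, 0.043, 0.0473]
tool_rot: [-0.0, -0.152, 0.988, -0.0]
contact_force: [1.2, -2.5, 2.4]
gripper_width: -0.001
grasp_force: 1.7
```

```bash
python3 d.py "[0,-.08,.048]"
```

```text
t 4.85 tool in press [ -0.3 -91.3  47.3] yaw-y [-0.  1. -0.]
tool delta mm [-0.3 11.3 -0.7] F [ 1.2 -2.5  2.4] wid -0.0012790283853915127
```

Pushing with ~3 N; continue in small steps until the stop is felt.

Emit:
{"fn": "apply_moves", "kwargs": {"series": [{"jaw": 1, "dx": 0, "dy": 2, "dz": 0, "turn": 0}, {"jaw": 1, "dx": 0, "dy": 4, "dz": 0, "turn": 0}, {"jaw": 1, "dx": 0, "dy": 6, "dz": 0, "turn": 0}, {"jaw": 1, "dx": 0, "dy": 8, "dz": 0, "turn": 0}]}}

```text
time: 5.18
tool_pos: [0.6669, 0.0506, 0.0473]
tool_rot: [-0.0, -0.152, 0.988, -0.0]
contact_force: [1.4, -2.6, 3.0]
gripper_width: 0.0
grasp_force: 1.7
```

Emit:
{"fn": "apply_moves", "kwargs": {"series": [{"jaw": 1, "dx": 0, "dy": 1, "dz": 0, "turn": 0}, {"jaw": 1, "dx": 0, "dy": 2, "dz": 0, "turn": 0}, {"jaw": 1, "dx": 0, "dy": 3, "dz": 0, "turn": 0}]}}

```text
time: 5.43
tool_pos: [0.666, 0.0535, 0.0473]
tool_rot: [-0.0, -0.152, 0.988, -0.0]
contact_force: [0.8, -3.6, 2.6]
gripper_width: -0.002
grasp_force: 1.7
```

```bash
python3 d.py "[0,-.08,.048]"
```

```text
t 5.4333 tool in press [ -0.3 -80.2  47.3] yaw-y [-0.  1. -0.]
tool delta mm [-0.3  0.2 -0.7] F [ 0.8 -3.6  2.6] wid -0.002009461950886996
```

Emit:
{"fn": "apply_moves", "kwargs": {"series": [{"jaw": 1, "dx": 0, "dy": 1, "dz": 0, "turn": 0}, {"jaw": 1, "dx": 0, "dy": 2, "dz": 0, "turn": 0}, {"jaw": 1, "dx": 0, "dy": 3, "dz": 0, "turn": 0}]}}

```text
time: 5.68
tool_pos: [0.6655, 0.0552, 0.0473]
tool_rot: [0.0, -0.153, 0.988, -0.001]
contact_force: [2.6, -8.7, 1.3]
gripper_width: 0.0
grasp_force: 4.9
```

Emit:
{"fn": "apply_moves", "kwargs": {"series": [{"jaw": 1, "dx": 0, "dy": 1, "dz": 0, "turn": 0}, {"jaw": 1, "dx": 0, "dy": 2, "dz": 0, "turn": 0}]}}

```text
time: 5.85
tool_pos: [0.6654, 0.0553, 0.0474]
tool_rot: [0.001, -0.153, 0.988, -0.003]
contact_force: [4.1, -15.0, 0.4]
gripper_width: 0.001
grasp_force: 7.8
```

The TCP stopped at press y −78 with force rising to 15 N, so the rack is home. Back off and lift.

Emit:
{"fn": "apply_moves", "kwargs": {"series": [{"jaw": 1, "dx": 0, "dy": 0, "dz": 0, "turn": 0}, {"jaw": 1, "dx": 0, "dy": -8, "dz": 0, "turn": 0}, {"jaw": 1, "dx": 0, "dy": -20, "dz": 0, "turn": 0}, {"jaw": 1, "dx": 0, "dy": -35, "dz": 0, "turn": 0}, {"jaw": 1, "dx": 0, "dy": -35, "dz": 0, "turn": 0}]}}

```text
time: 6.27
tool_pos: [0.6754, 0.0226, 0.0468]
tool_rot: [-0.0, -0.152, 0.988, -0.0]
contact_force: [0.8, 0.2, 0.4]
gripper_width: 0.003
grasp_force: 0.0
```

Emit:
{"fn": "apply_moves", "kwargs": {"series": [{"jaw": 1, "dx": 0, "dy": 0, "dz": -35, "turn": 0}, {"jaw": 1, "dx": 0, "dy": 0, "dz": -75, "turn": 0}, {"jaw": 1, "dx": 0, "dy": 0, "dz": -115, "turn": 0}, {"jaw": 1, "dx": 0, "dy": 0, "dz": -155, "turn": 0}, {"jaw": 1, "dx": 0, "dy": 0, "dz": -190, "turn": 0}]}}

```text
time: 6.68
tool_pos: [0.6751, 0.025, 0.24]
tool_rot: [0.001, -0.152, 0.988, 0.0]
contact_force: [0.6, 0.3, 0.0]
gripper_width: 0.001
grasp_force: 0.0
```

Emit:
{"fn": "apply_moves", "kwargs": {"series": [{"jaw": 1, "dx": 35, "dy": 20, "dz": 0, "turn": 0}, {"jaw": 1, "dx": 70, "dy": 40, "dz": 0, "turn": 0}, {"jaw": 1, "dx": 105, "dy": 60, "dz": 0, "turn": 0}, {"jaw": 1, "dx": 140, "dy": 80, "dz": 0, "turn": 0}, {"jaw": 1, "dx": 168, "dy": 100, "dz": 0, "turn": 0}]}}

```text
time: 7.1
tool_pos: [0.4822, 0.0699, 0.2366]
tool_rot: [-0.001, -0.152, 0.988, 0.001]
contact_force: [-0.3, 0.3, -0.3]
gripper_width: 0.001
grasp_force: 0.0
```

```bash
python3 d.py "[-.167,.025,.12]"; python3 - <<'E'
from plant import grab_frame
import cv2
a=grab_frame('scene')['pixels'][150:320,225:425,::-1]
b=grab_frame('wrist')['pixels'][:,:,::-1]
cv2.imwrite('pics/c2.png',cv2.hconcat([cv2.resize(a,(400,340)),cv2.copyMakeBorder(cv2.resize(b,(400,250)),0,90,0,0,0)]))
E
```

```text
t 7.1 tool in press [-170.6   -9.3  236.6] yaw-y [0.    1.    0.001]
tool delta mm [ -3.8  34.1 116.6] F [-0.3  0.3 -0.3] wid 0.0006190522703393639
```

View pics/c2.png

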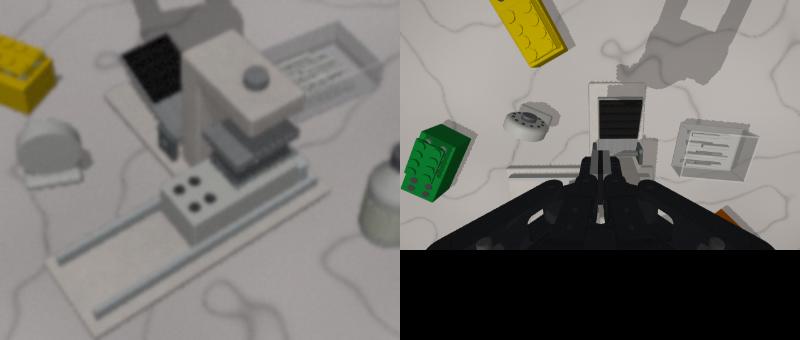

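Scene half: the rack is home against the stop with the caps loose under the raised platen (250,155), and the treadle is up at (160,70). Now move over the pad.

Emit:
{"fn": "apply_moves", "kwargs": {"series": [{"jaw": 1, "dx": -2, "dy": 17, "dz": 25, "turn": 0}, {"jaw": 1, "dx": -2, "dy": 34, "dz": 50, "turn": 0}, {"jaw": 1, "dx": -2, "dy": 34, "dz": 80, "turn": 0}, {"jaw": 1, "dx": -2, "dy": 34, "dz": 115, "turn": 0}, {"jaw": 1, "dx": -2, "dy": 34, "dz": 130, "turn": 0}]}}

```text
time: 7.62
tool_pos: [0.4741, 0.1027, 0.1027]
tool_rot: [-0.003, -0.153, 0.988, 0.001]
contact_force: [-0.6, -0.0, -0.6]
gripper_width: 0.001
grasp_force: 0.0
```

```bash
python3 d.py "[-.169,.025,.084]"
```

```text
t 7.6167 tool in press [-168.5   24.5  102.7] yaw-y [-0.001  1.     0.002]
tool delta mm [ 0.4  0.5 18.7] F [-0.6 -0.  -0.6] wid 0.0007139394329062747
```

Emit:
{"fn": "apply_moves", "kwargs": {"series": [{"jaw": 1, "dx": 0, "dy": 0, "dz": 4, "turn": 0}, {"jaw": 1, "dx": 0, "dy": 0, "dz": 8, "turn": 0}, {"jaw": 1, "dx": 0, "dy": 0, "dz": 13, "turn": 0}, {"jaw": 1, "dx": 0, "dy": 0, "dz": 18, "turn": 0}, {"jaw": 1, "dx": 0, "dy": 0, "dz": 23, "turn": 0}]}}

```text
time: 8.03
tool_pos: [0.4779, 0.1025, 0.086]
tool_rot: [0.001, -0.152, 0.988, -0.0]
contact_force: [-2.1, -1.2, 6.4]
gripper_width: 0.002
grasp_force: 2.7
```

Emit:
{"fn": "apply_moves", "kwargs": {"series": [{"jaw": 1, "dx": 0, "dy": 0, "dz": 3, "turn": 0}, {"jaw": 1, "dx": 0, "dy": 0, "dz": 6, "turn": 0}, {"jaw": 1, "dx": 0, "dy": 0, "dz": 9, "turn": 0}, {"jaw": 1, "dx": 0, "dy": 0, "dz": 12, "turn": 0}, {"jaw": 1, "dx": 0, "dy": 0, "dz": 15, "turn": 0}]}}

```text
time: 8.45
tool_pos: [0.4773, 0.1024, 0.0713]
tool_rot: [0.0, -0.153, 0.988, -0.0]
contact_force: [-6.0, -2.4, 9.8]
gripper_width: -0.003
grasp_force: 4.4
```

Emit:
{"fn": "apply_moves", "kwargs": {"series": [{"jaw": 1, "dx": 0, "dy": 0, "dz": 2, "turn": 0}, {"jaw": 1, "dx": 0, "dy": 0, "dz": 4, "turn": 0}, {"jaw": 1, "dx": 0, "dy": 0, "dz": 6, "turn": 0}, {"jaw": 1, "dx": 0, "dy": 0, "dz": 8, "turn": 0}]}}

```text
time: 8.78
tool_pos: [0.4766, 0.1021, 0.0639]
tool_rot: [-0.001, -0.153, 0.988, -0.001]
contact_force: [-8.8, -2.8, 16.7]
gripper_width: -0.001
grasp_force: 8.1
```

Emit:
{"fn": "apply_moves", "kwargs": {"series": [{"jaw": 1, "dx": 0, "dy": 0, "dz": 1, "turn": 0}, {"jaw": 1, "dx": 0, "dy": 0, "dz": 2, "turn": 0}, {"jaw": 1, "dx": 0, "dy": 0, "dz": 3, "turn": 0}]}}

```text
time: 9.03
tool_pos: [0.4764, 0.102, 0.0612]
tool_rot: [-0.002, -0.153, 0.988, -0.001]
contact_force: [-14.3, -3.2, 26.3]
gripper_width: -0.0
grasp_force: 13.3
```

Emit:
{"fn": "apply_moves", "kwargs": {"series": [{"jaw": 1, "dx": 0, "dy": 0, "dz": 1, "turn": 0}, {"jaw": 1, "dx": 0, "dy": 0, "dz": 2, "turn": 0}]}}

```text
time: 9.2
tool_pos: [0.4765, 0.102, 0.0611]
tool_rot: [-0.002, -0.153, 0.988, -0.001]
contact_force: [-20.9, -3.5, 38.1]
gripper_width: 0.004
grasp_force: 18.7
```

Emit:
{"fn": "apply_moves", "kwargs": {"series": [{"jaw": 1, "dx": 0, "dy": 0, "dz": 1, "turn": 0}, {"jaw": 1, "dx": 0, "dy": 0, "dz": 1, "turn": 0}]}}

```text
time: 9.37
tool_pos: [0.4766, 0.102, 0.0611]
tool_rot: [-0.003, -0.153, 0.988, -0.001]
contact_force: [-22.9, -4.4, 38.2]
gripper_width: 0.003
grasp_force: 19.0
```

Z is stuck at 0.0611 while the force rises, so the treadle is at its stop. Ease slightly and hold.

Emit:
{"fn": "apply_moves", "kwargs": {"series": [{"jaw": 1, "dx": 0, "dy": 0, "dz": -0.5, "turn": 0}, {"jaw": 1, "dx": 0, "dy": 0, "dz": -0.5, "turn": 0}, {"jaw": 1, "dx": 0, "dy": 0, "dz": -0.5, "turn": 0}, {"jaw": 1, "dx": 0, "dy": 0, "dz": -0.5, "turn": 0}, {"jaw": 1, "dx": 0, "dy": 0, "dz": -0.5, "turn": 0}]}}

```text
time: 9.78
tool_pos: [0.4765, 0.1021, 0.0611]
tool_rot: [-0.002, -0.153, 0.988, -0.001]
contact_force: [-19.6, -4.6, 35.5]
gripper_width: 0.001
grasp_force: 17.2
```

Emit:
{"fn": "apply_moves", "kwargs": {"series": [{"jaw": 1, "dx": 0, "dy": 0, "dz": 0, "turn": 0}, {"jaw": 1, "dx": 0, "dy": 0, "dz": 0, "turn": 0}, {"jaw": 1, "dx": 0, "dy": 0, "dz": 0, "turn": 0}, {"jaw": 1, "dx": 0, "dy": 0, "dz": 0, "turn": 0}, {"jaw": 1, "dx": 0, "dy": 0, "dz": 0, "turn": 0}]}}

```text
time: 10.2
tool_pos: [0.4765, 0.1021, 0.0611]
tool_rot: [-0.002, -0.153, 0.988, -0.001]
contact_force: [-20.5, -4.7, 34.7]
gripper_width: -0.003
grasp_force: 17.2
```

Emit:
{"fn": "apply_moves", "kwargs": {"series": [{"jaw": 1, "dx": 0, "dy": 0, "dz": 0, "turn": 0}, {"jaw": 1, "dx": 0, "dy": 0, "dz": 0, "turn": 0}, {"jaw": 1, "dx": 0, "dy": 0, "dz": 0, "turn": 0}, {"jaw": 1, "dx": 0, "dy": 0, "dz": 0, "turn": 0}]}}

```text
time: 10.53
tool_pos: [0.4765, 0.102, 0.0611]
tool_rot: [-0.002, -0.153, 0.988, -0.001]
contact_force: [-20.3, -4.4, 35.0]
gripper_width: 0.0
grasp_force: 17.2
```

```bash
python3 - <<'E'
from plant import grab_frame
import cv2
a=grab_frame('scene')['pixels'][150:320,225:425,::-1]
cv2.imwrite('pics/c3.png',cv2.resize(a,(600,510),interpolation=2))
E
```

```text
(no output)
```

View pics/c3.png

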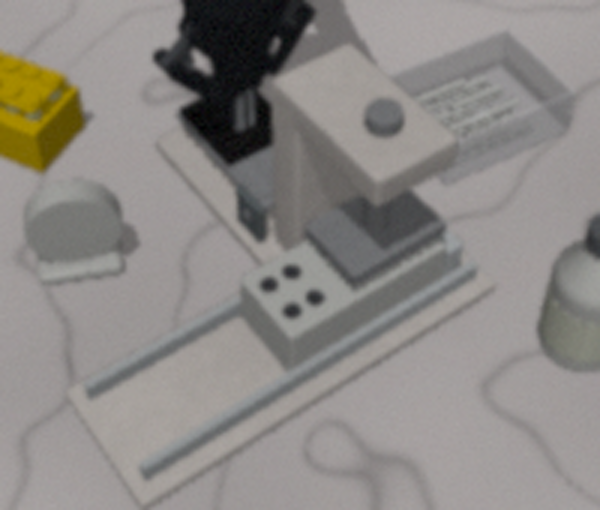

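The platen (380,235) is down on the caps and the fingers hold the pad at (240,115). I'm releasing slowly, then lifting clear.

Emit:
{"fn": "apply_moves", "kwargs": {"series": [{"jaw": 1, "dx": 0, "dy": 0, "dz": -6, "turn": 0}, {"jaw": 1, "dx": 0, "dy": 0, "dz": -12, "turn": 0}, {"jaw": 1, "dx": 0, "dy": 0, "dz": -18, "turn": 0}, {"jaw": 1, "dx": 0, "dy": 0, "dz": -24, "turn": 0}, {"jaw": 1, "dx": 0, "dy": 0, "dz": -32, "turn": 0}]}}

```text
time: 11.0
tool_pos: [0.4785, 0.1028, 0.0901]
tool_rot: [0.003, -0.152, 0.988, -0.0]
contact_force: [1.3, -0.6, 0.3]
gripper_width: 0.002
grasp_force: 0.0
```

Emit:
{"fn": "apply_moves", "kwargs": {"series": [{"jaw": 1, "dx": 0, "dy": 0, "dz": -25, "turn": 0}, {"jaw": 1, "dx": 0, "dy": 0, "dz": -55, "turn": 0}, {"jaw": 1, "dx": 0, "dy": 0, "dz": -85, "turn": 0}, {"jaw": 1, "dx": 0, "dy": 0, "dz": -120, "turn": 0}, {"jaw": 1, "dx": 0, "dy": 0, "dz": -120, "turn": 0}]}}

```text
time: 11.42
tool_pos: [0.4795, 0.1027, 0.2157]
tool_rot: [0.006, -0.153, 0.988, -0.001]
contact_force: [1.5, -0.7, 0.6]
gripper_width: 0.003
grasp_force: 0.0
```

```bash
python3 - <<'E'
from plant import grab_frame
import cv2
a=grab_frame('scene')['pixels'][150:320,225:425,::-1]
cv2.imwrite('pics/c4.png',cv2.resize(a,(600,510),interpolation=2))
E
```

```text
(no output)
```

View pics/c4.png

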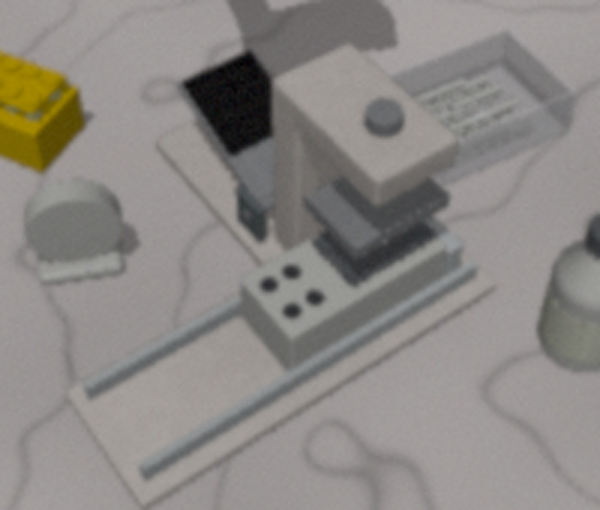

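The treadle is up again (230,100), the platen is raised, the rack is home with its caps low (380,255), and the bystanders haven't moved. Handing in.

```bash
python3 -c "
from plant import ticket
print(ticket.job_done())"
```

```text
the job is handed in; nothing more can be done
None
```

I slid the rack home against the end stop and held the treadle at its stop for over a second. It came back up with the caps seated, the bystanders look undisturbed in the last picture, and the job is handed in; no verdict came back.

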